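# Rack the honed carving tools in reverse order

## Robot

A 7-joint arm with a two-finger parallel gripper is mounted at the origin on the work surface. World frame = base frame: x ahead of the robot, y to its left, z up, the work surface at z = 0. Lengths are in m, angles in degrees, forces in N, time in s.
With the tool pointing down it reaches from about 0.425 to 0.875 m from the base axis. Payload 4.7 kg.
Tool frame: the origin (TCP) lies between the finger pads; the fingertips stand 8 mm ahead of it and the grasp point (between the pads) lies 11 mm behind it (env.tip_extent is the distance from the TCP to the fingertips, in m); z points along the fingers, y is the line along which they close (so a half turn about z gives the same grasp; the last joint's range is limited). The gripper opens to 87 mm and grips with 3 to 60 N. Pads are 19 mm wide; open, the fingers measure 117 mm over their backs; the gripper's body (75 mm by 190 mm) begins 51 mm behind the grasp point.
Start: joints at [65.495, 18.392, -4.016, 83.108, 1.295, 78.541, -3.26], TCP at [0.278, -0.588, 0.231] pointing down, gripper open.
Joint ranges: [-163.93, 163.93], [-17.29, 119.83], [-79.2, 71.16], [3.27, 140.29], [-89.18, 269.18], [5.43, 117.66], [-154.24, 154.24]. Speed limits (degrees/s): [147.25, 147.25, 180, 180, 180, 180, 180].

## Interface

Orientations are given as [roll, pitch, yaw] about the fixed x, y, z axes, in that order (R = Rz(yaw) Ry(pitch) Rx(roll)).
In Python, from cell import sensors, vision, workorder, env gives the robot as it stands.
- The arm moves only by the tool drive_tool, never from a script. Its argument "moves" is a list of rows, each an object of numbers: "x", "y", "z": the shift along the tool's x, y, z in mm; "rx", "ry", "rz": the turn, a rotation vector about the tool's x, y, z in rad; "fingers": the closure, from -1 (fully open) to 1 (shut). In form: [{"x": .., "y": .., "z": .., "rx": .., "ry": .., "rz": .., "fingers": ..}, ...]. A call has 1 to 20 rows; each row is the pose to reach, as a shift and turn from the pose commanded when the call began, along the tool's axes at that moment; what a row does not reach only later rows make up. A row lasts 1/8 s, in which the tool goes at most 62.5 mm and 10.7 degrees, less where a joint would pass 70% of its speed; a pose out of reach is approached as far as the arm can. A call with a gripper value outside its range is refused whole. The fingers move at their own pace and stop on an object; "force" is the grip in N (left out, the last holds). Time passes only in rows, so rows that repeat a pose let the fingers close. It gives the time, the measured TCP pose, the force, the opening and the grip force at its end, in the units of the state.
- sensors.get_obs(): the state, without advancing time (a new reading comes with each control period).
- vision.read_camera(name): name is "scene" or "top" or "wrist"; returns a dict with "image" (480x640x3 uint8, red, green, blue), "fx", "fy", "cx", "cy" (pixels), "k1" (the pictures are not rectified: a ray, as slopes to the right and down, at radius r is drawn at 1 + k1 r^2 times it, then the intrinsics apply), "R" (3x3) and "t" (3): a world point X has camera coordinates R X + t. Camera axes: x right, y down, z forward; pixel columns grow to the right and rows downward; lengths in m; the calibration is good to about 2 mm. A picture is of the moment at which its call begins. There is no depth.
- workorder.sign_off(): hands the job in; it is judged then, once.
The state is a dict: "time_s": time; "qpos": joint angles; "joint_velocities": joint speeds; "effort": joint torques, N m; "tool_pos": TCP position; "tool_rot": TCP orientation; "force": force on the tool from outside, world axes, zero at the start; "wrist_torque": the same for the moment, N m; "grip_width": finger opening in m; "grasp_force": force on a finger pad.
Only numpy, scipy, OpenCV 4.12 (cv2) and the standard library are available. Lean on these libraries where they do the work, as an engineer would, in place of code of your own. Each camera call takes 0.05 s, during which the arm holds its last target. There are 200 camera calls.

## Task

The four freshly honed carving tools stand in a row of single plywood blocks on the steel honing board. Move them one by one into the four holes of the long dark wooden rack in the reverse order: the tool at the left end of the row of blocks goes to the right end of the rack, the second from the left goes to the second from the right, and so on (left and right as seen from the robot). Keep them upright, never drop one or lay it down, and leave each one hanging fully home on its collar.

Things in the scene. Friction and masses are not known exactly. Their poses are not given: they have to be found in the camera images.
- slim: Carving tool, slim round wooden handle 26 mm in diameter, top 90 mm above the origin; grip 45 to 70 mm above the origin. Below it a brass collar 40 mm across, 6 mm thick, then a steel blade 9 mm thick, reaching 42 mm below the collar. Origin on the axis at the collar's underside, level with the top it hangs on; z up through the handle.
- mushroom: Carving tool, mushroom handle: round wooden head 52 mm in diameter, 40 to 72 mm above the origin, on a 28 mm stem; grip the head 50 to 60 mm above the origin. Below it a brass collar 40 mm across, 6 mm thick, then a steel blade 9 mm thick, reaching 42 mm below the collar. Origin on the axis at the collar's underside, level with the top it hangs on; z up through the handle.
- flat: Carving tool, flat wooden handle 22 mm thick (its x) by 42 mm wide (its y), top 80 mm above the origin; grip across the 22 mm, 45 to 65 mm up. Its x starts near the board's x. Below it a brass collar 40 mm across, 6 mm thick, then a steel blade 9 mm thick, reaching 42 mm below the collar. Origin on the axis at the collar's underside, level with the top it hangs on; z up through the handle.
- stub: Carving tool, short round wooden handle 36 mm in diameter, top 62 mm above the origin; grip 43 to 50 mm above the origin. Below it a brass collar 40 mm across, 6 mm thick, then a steel blade 9 mm thick, reaching 42 mm below the collar. Origin on the axis at the collar's underside, level with the top it hangs on; z up through the handle.
- board: Fixed dark steel board, 100 x 320 x 8 mm, in the robot's left or right half of the bench; its long axis y points to the robot's left within 0.35 rad. Origin at the centre of its underside. The blocks stand on it at y = -112.5, -37.5, 37.5, 112.5 mm, tops 58 mm above its underside, with the tools in any order.
- rack: Fixed rack of dark wood, 70 x 294 mm, 62 mm high, in the other half of the bench; its long axis y points to the robot's left within 0.35 rad. Origin at the centre of its underside. Four vertical 24 mm square holes, empty at first, at x = 0, y = -112.5, -37.5, 37.5, 112.5 mm. A tool hangs in a hole with its collar on the rack's top.
- block1: One of four identical fixed plywood blocks, 64 x 62 mm, 50 mm high, on the board; a 24 mm square hole through its middle. Origin at the centre of its underside, top 50 mm above it. At the start it holds the slim-handled tool.
- block2: One of four identical fixed plywood blocks, 64 x 62 mm, 50 mm high, on the board; a 24 mm square hole through its middle. Origin at the centre of its underside, top 50 mm above it. At the start it holds the mushroom-handled tool.
- block3: One of four identical fixed plywood blocks, 64 x 62 mm, 50 mm high, on the board; a 24 mm square hole through its middle. Origin at the centre of its underside, top 50 mm above it. At the start it holds the flat-handled tool.
- block4: One of four identical fixed plywood blocks, 64 x 62 mm, 50 mm high, on the board; a 24 mm square hole through its middle. Origin at the centre of its underside, top 50 mm above it. At the start it holds the stub-handled tool.

How it is judged (in metres and radians):
At the end, for the whole second after the job is handed in: Each tool hangs upright (within 0.12 rad) in the rack, its axis within 14 mm of the hole's middle along the rack's x and y, collar within 6 mm of the rack's top, in the hole that mirrors the position of the block it came from (left end to right end and so on), and is at rest (((y of block1 in the frame of board between -0.1325 and -0.0925 m and y of slim in the frame of rack between 0.0985 and 0.1265 m) or (y of block1 in the frame of board between -0.0575 and -0.0175 m and y of slim in the frame of rack between 0.0235 and 0.0515 m) or (y of block1 in the frame of board between 0.0175 and 0.0575 m and y of slim in the frame of rack between -0.0515 and -0.0235 m) or (y of block1 in the frame of board between 0.0925 and 0.1325 m and y of slim in the frame of rack between -0.1265 and -0.0985 m)) and x of slim in the frame of rack between -0.014 and 0.014 m and z of slim in the frame of rack between 0.056 and 0.068 m and angle between each of slim, mushroom, flat, stub's own z axis and vertical below 0.12 rad and linear speed of each of slim, mushroom, flat, stub below 0.03 m/s and angular speed of each of slim, mushroom, flat, stub below 0.3 rad/s and ((y of block2 in the frame of board between -0.1325 and -0.0925 m and y of mushroom in the frame of rack between 0.0985 and 0.1265 m) or (y of block2 in the frame of board between -0.0575 and -0.0175 m and y of mushroom in the frame of rack between 0.0235 and 0.0515 m) or (y of block2 in the frame of board between 0.0175 and 0.0575 m and y of mushroom in the frame of rack between -0.0515 and -0.0235 m) or (y of block2 in the frame of board between 0.0925 and 0.1325 m and y of mushroom in the frame of rack between -0.1265 and -0.0985 m)) and x of mushroom in the frame of rack between -0.014 and 0.014 m and z of mushroom in the frame of rack between 0.056 and 0.068 m and ((y of block3 in the frame of board between -0.1325 and -0.0925 m and y of flat in the frame of rack between 0.0985 and 0.1265 m) or (y of block3 in the frame of board between -0.0575 and -0.0175 m and y of flat in the frame of rack between 0.0235 and 0.0515 m) or (y of block3 in the frame of board between 0.0175 and 0.0575 m and y of flat in the frame of rack between -0.0515 and -0.0235 m) or (y of block3 in the frame of board between 0.0925 and 0.1325 m and y of flat in the frame of rack between -0.1265 and -0.0985 m)) and x of flat in the frame of rack between -0.014 and 0.014 m and z of flat in the frame of rack between 0.056 and 0.068 m and ((y of block4 in the frame of board between -0.1325 and -0.0925 m and y of stub in the frame of rack between 0.0985 and 0.1265 m) or (y of block4 in the frame of board between -0.0575 and -0.0175 m and y of stub in the frame of rack between 0.0235 and 0.0515 m) or (y of block4 in the frame of board between 0.0175 and 0.0575 m and y of stub in the frame of rack between -0.0515 and -0.0235 m) or (y of block4 in the frame of board between 0.0925 and 0.1325 m and y of stub in the frame of rack between -0.1265 and -0.0985 m)) and x of stub in the frame of rack between -0.014 and 0.014 m and z of stub in the frame of rack between 0.056 and 0.068 m); the robot touches nothing.
It fails at once if the slim tool is laid down, tipped over or dropped on the bench (angle between slim's own z axis and vertical above 1 rad or height (world z) of slim below 0.035 m).
It fails at once if the mushroom tool is laid down, tipped over or dropped on the bench (angle between mushroom's own z axis and vertical above 1 rad or height (world z) of mushroom below 0.035 m).
It fails at once if the flat tool is laid down, tipped over or dropped on the bench (angle between flat's own z axis and vertical above 1 rad or height (world z) of flat below 0.035 m).
It fails at once if the stub tool is laid down, tipped over or dropped on the bench (angle between stub's own z axis and vertical above 1 rad or height (world z) of stub below 0.035 m).
It also fails if it takes over 115 s, if anything falls off the work surface, if the arm or the gripper's body presses on something with over 40 N, if the wrist force passes 120 N, or if a joint passes its speed limit or range.

## Working session

There is one attempt and no reset: what is moved stays moved. The work goes in short steps, Python scripts to look and compute and a tool call to move; the robot and the scene stay as the last step left them, time stands still between calls to the robot, and variables do not carry over. Pictures are saved under pics/ and viewed, at most 14 in all, crops included, and the job is handed in when it is done.

Besides the shell and the picture viewer there is one more tool, called after "Emit:" as name(argument=value, ...), one argument or row to a line, values as JSON. drive_tool: Moves the arm, as the interface text tells. Its arguments: {"type":"object","properties":{"moves":{"type":"array"},"force":{"type":"number"}},"required":["moves"]}

```bash
ls; mkdir -p pics; python3 - <<'E'
from cell import sensors,vision,env
import cv2,numpy as np
o=sensors.get_obs(); print(o['time_s'],o['tool_pos'],o['tool_rot'],o['grip_width'],env.tip_extent)
for n in ['top','scene']:
    c=vision.read_camera(n); cv2.imwrite(f'pics/{n}0.png',c['image'][:,:,::-1]); np.savez(f'{n}0.npz',**c)
    print(n,c['fx'],c['cx'],c['cy'],c['k1'],np.round(c['R'],3).tolist(),c['t'])
E
```

```text
pics
0.0 [ 0.27764392 -0.58713416  0.22946592] [-1.79892574e+02  7.74046880e-03  2.53163494e+01] 0.08708382515625789 0.008
top 583.817926238937 321.5289216228054 248.17296732457308 -0.02950741932033041 [[-0.096, -0.995, -0.003], [-0.974, 0.095, -0.208], [0.207, -0.017, -0.978]] [0.04138379 0.5261872  1.03146123]
scene 610.2961691457755 317.9902623491279 232.91508826709116 -0.013945139015450945 [[0.825, 0.565, 0.014], [0.415, -0.588, -0.694], [-0.384, 0.579, -0.72]] [-0.44424034 -0.1908558   1.44105479]
```

View pics/top0.png

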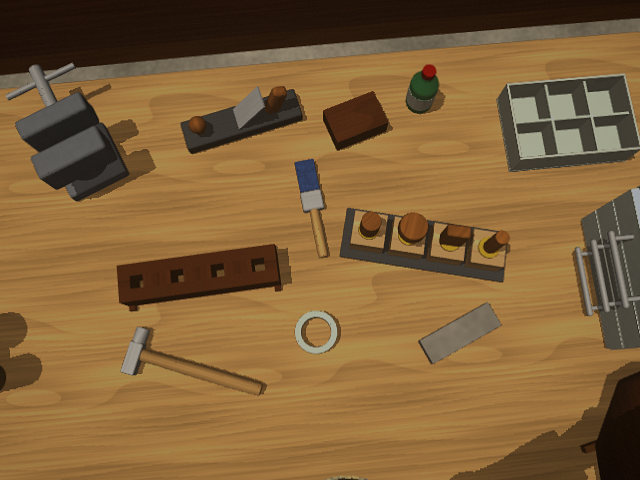

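View pics/scene0.png

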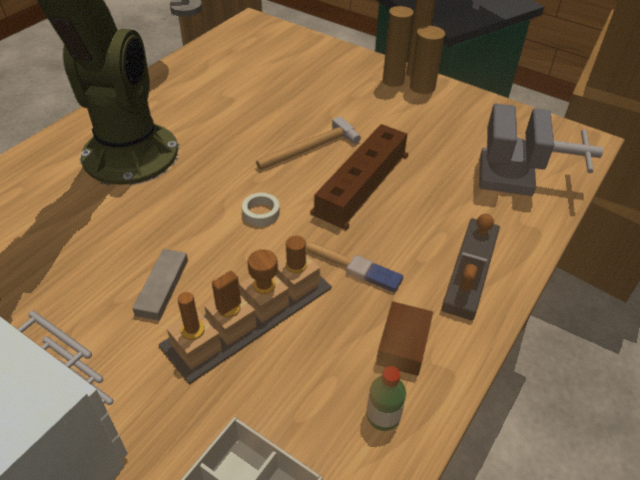

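The top view shows the rack on the left (holes near (136,281), (177,275), (217,270), (259,264)). The board is on the right with stub (371,224), mushroom (412,228), flat (457,237) and slim (495,243), left to right. The scene view confirms that order. I'll enlarge both areas for measuring.

```bash
cat > h.py <<'E'
import numpy as np,cv2
def load(n): return dict(np.load(n+'.npz'))
def ray(c,uv):
    uv=np.atleast_2d(uv).astype(float)
    d=np.stack([(uv[:,0]-c['cx'])/c['fx'],(uv[:,1]-c['cy'])/c['fy']],1); s=d.copy()
    for _ in range(8): s=d/(1+c['k1']*(s**2).sum(1,keepdims=True))
    v=np.c_[s,np.ones(len(s))]@c['R']; o=-c['R'].T@c['t']; return o,v
def plane(c,uv,z):
    o,v=ray(c,uv); return (o+v*((z-o[2])/v[:,2])[:,None])
def proj(c,X):
    p=np.atleast_2d(X)@c['R'].T+c['t']; s=p[:,:2]/p[:,2:]; s=s*(1+c['k1']*(s**2).sum(1,keepdims=True))
    return s*[c['fx'],c['fy']]+[c['cx'],c['cy']]
E
python3 - <<'E'
from h import *
c=load('top0'); im=c['image'][:,:,::-1]
a=cv2.resize(im[240:310,112:292],None,fx=4.4,fy=4.4,interpolation=cv2.INTER_CUBIC)
b=cv2.resize(im[200:285,335:515],None,fx=4.4,fy=4.4/1.3*1,interpolation=cv2.INTER_CUBIC)
b=cv2.resize(im[202:284,335:515],(792,int(82*3.5)),interpolation=cv2.INTER_CUBIC)
cv2.imwrite('pics/c.png',cv2.convertScaleAbs(np.vstack([a,b]),alpha=1.7)); print(a.shape,b.shape)
E
```

```text
(308, 792, 3) (287, 792, 3)
```

View pics/c.png

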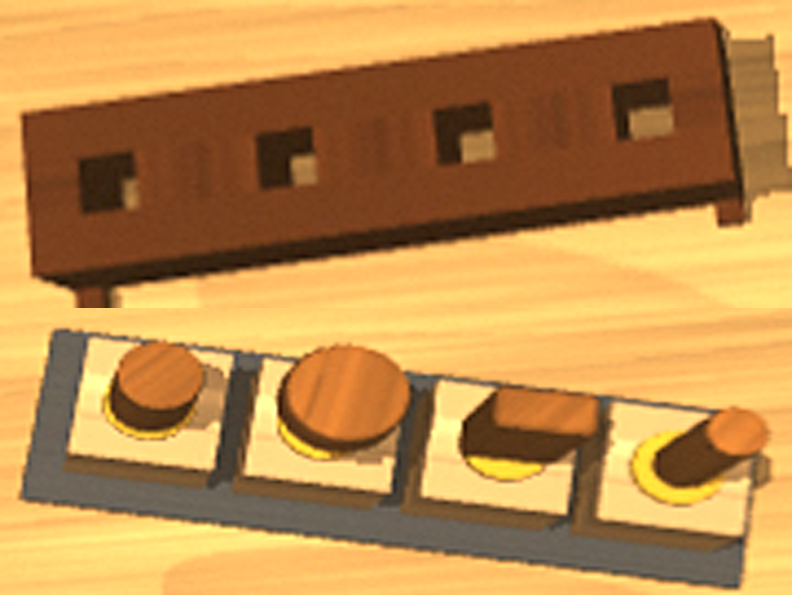

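The crop shows the rack's top corners and four hole rims, and the tool tops: stub (160,375), mushroom (346,392), flat (548,412) and slim (737,431) in crop pixels. Next I'll turn these into positions and check them against the given sizes.

```bash
python3 - <<'E'
from h import *
np.set_printoptions(precision=4,suppress=True)
c=load('top0')
A=lambda p:(np.array(p)+.5)/4.4-.5+[112,240]
B=lambda p:(np.array(p)+[.5,.5-308])/[4.4,3.5]-.5+[335,202]
rc=plane(c,A([(22,115),(718,20),(741,180),(35,277)]),.062)
print('rack sides',[np.linalg.norm(rc[i]-rc[i-1]) for i in range(4)],'ctr',rc.mean(0))
h=plane(c,A([(108,184),(286,158),(465,133),(642,109)]),.062)
print(h,np.linalg.norm(np.diff(h,axis=0),axis=1)); 
d=h[0]-h[3];print('rack yaw',np.degrees(np.arctan2(-d[0],d[1])),h.mean(0))
d=rc[0]-rc[1];print('edge yaw',np.degrees(np.arctan2(-d[0],d[1])))
T=np.array([plane(c,B([p]),z)[0] for p,z in [((160,375),.120),((346,392),.130),((548,412),.138),((737,431),.148)]])
print('tools',T,np.linalg.norm(np.diff(T,axis=0)[:,:2],axis=1)); d=T[0]-T[3];print('yaw',np.degrees(np.arctan2(-d[0],d[1])))
f=plane(c,B([(497,390),(601,396),(595,437),(495,430)]),.138);print('flat',[np.linalg.norm(f[i]-f[i-1]) for i in range(4)]);d=f[0]+f[3]-f[1]-f[2];print('flat yaw',np.degrees(np.arctan2(-d[0],d[1])))
bb=plane(c,B([(54,331),(764,414),(740,586),(22,498)]),.008);print('board',[np.linalg.norm(bb[i]-bb[i-1]) for i in range(4)],bb.mean(0));d=bb[0]+bb[3]-bb[1]-bb[2];print(np.degrees(np.arctan2(-d[0],d[1])))
s=load('scene0');cv2.imwrite
im=s['image'][:,:,::-1].copy()
for X in list(T)+list(h):
    u=proj(s,X)[0]; print(u); cv2.drawMarker(im,tuple(int(round(v)) for v in u),(0,255,0),0,7)
cv2.imwrite('pics/s1.png',cv2.resize(im[110:390,140:420],(580,580)))
E
```

```text
rack sides [np.float64(0.06893436463044579), np.float64(0.2945586251232538), np.float64(0.0689250107539605), np.float64(0.2949246735910777)] ctr [0.5017 0.2212 0.062 ]
[[0.4971 0.335  0.062 ]
 [0.5009 0.2603 0.062 ]
 [0.5043 0.1851 0.062 ]
 [0.5073 0.1107 0.062 ]] [0.0748 0.0753 0.0745]
rack yaw 2.6095862467010313 [0.5024 0.2228 0.062 ]
edge yaw 2.4061987670596214
tools [[ 0.5548 -0.1001  0.12  ]
 [ 0.5364 -0.1714  0.13  ]
 [ 0.5168 -0.2478  0.138 ]
 [ 0.4981 -0.3171  0.148 ]] [0.0737 0.0788 0.0718]
yaw -14.650523012018486
flat [np.float64(0.020399353114080684), np.float64(0.0410225071754923), np.float64(0.02110503282747295), np.float64(0.03929702110379461)]
flat yaw -10.247192481539402
board [np.float64(0.09711556569234048), np.float64(0.31961943434841256), np.float64(0.09876339377637218), np.float64(0.3178149140731334)] [ 0.5266 -0.2103  0.008 ]
-14.342797211776746
[294.6887 241.2724]
[261.3795 257.6532]
[222.8595 277.7167]
[184.3127 296.1168]
[386.0051 134.9917]
[370.6716 152.2452]
[353.9894 170.7155]
[336.1802 190.2394]
```

View pics/s1.png

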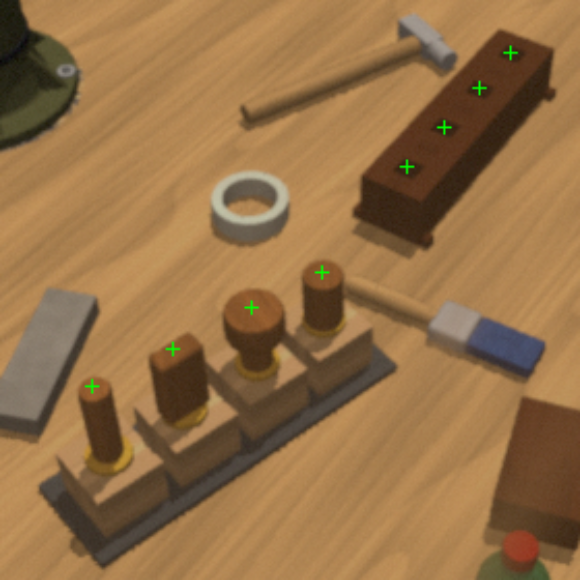

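The ray-cast points fit the sizes given: rack 294.6 x 69 mm, hole pitch 75 mm, flat top about 40 x 21 mm. They also reproject onto the tool tops and holes in the scene view. First I'll hover over the stub, closing across the row.

```bash
cat > go.py <<'E'
import sys,numpy as np
from scipy.spatial.transform import Rotation as Ro
from cell import sensors
def d(x,y,z,yaw):
    o=sensors.get_obs(); R=Ro.from_euler('xyz',o['tool_rot'],degrees=True); T=Ro.from_euler('xyz',[180,0,yaw],degrees=True)
    print('t',o['time_s'],'pos',np.round(o['tool_pos'],4),np.round(o['tool_rot'],2),'j7',np.round(o['qpos'][6],1),'grip',round(o['grip_width'],4),o['grasp_force'],'F',np.round(o['force'],1))
    print('move mm',np.round(R.inv().apply((np.array([x,y,z])-o['tool_pos'])*1000),1),'rot',np.round((R.inv()*T).as_rotvec(),3))
if __name__=='__main__': d(*map(float,sys.argv[1:5]))
E
python3 go.py .5547 -.1004 .23 75.6
```

```text
t 0.1 pos [ 0.2777 -0.5872  0.2296] [-1.799e+02  1.000e-02  2.531e+01] j7 -3.3 grip 0.0869 0.0 F [-0.4 -0.  -0. ]
move mm [ 4.586e+02 -3.216e+02  1.000e-01] rot [-0.002 -0.001 -0.878]
```

Emit:
drive_tool(
  moves=[
    {"x": 46,"y": -32,"z": 0,"rz": -0.09,"fingers": -1},
    {"x": 92,"y": -64,"z": 0,"rz": -0.18,"fingers": -1},
    {"x": 138,"y": -96,"z": 0,"rz": -0.27,"fingers": -1},
    {"x": 184,"y": -128,"z": 0,"rz": -0.36,"fingers": -1},
    {"x": 230,"y": -161,"z": 0,"rz": -0.45,"fingers": -1},
    {"x": 276,"y": -193,"z": 0,"rz": -0.54,"fingers": -1},
    {"x": 322,"y": -225,"z": 0,"rz": -0.63,"fingers": -1},
    {"x": 368,"y": -257,"z": 0,"rz": -0.72,"fingers": -1},
    {"x": 414,"y": -290,"z": 0,"rz": -0.81,"fingers": -1},
    {"x": 458.6,"y": -321.6,"z": 0,"rz": -0.878,"fingers": -1},
    {"x": 458.6,"y": -321.6,"z": 0,"rz": -0.878,"fingers": -1},
    {"x": 458.6,"y": -321.6,"z": 0,"rz": -0.878,"fingers": -1},
    {"x": 458.6,"y": -321.6,"z": 0,"rz": -0.878,"fingers": -1},
  ],
)

```text
invalid input at $.moves[0]: expected keys x, y, z, rx, ry, rz, fingers
```

```bash
python3 go.py .5547 -.1004 .093 75.6; python3 - <<'E'
from cell import vision
import cv2,numpy as np
c=vision.read_camera('wrist'); cv2.imwrite('pics/w0.png',c['image'][:,:,::-1]); np.savez('w0.npz',**c)
E
```

```text
t 0.1 pos [ 0.2777 -0.5872  0.2296] [-1.799e+02  1.000e-02  2.531e+01] j7 -3.3 grip 0.0869 0.0 F [-0.4 -0.  -0. ]
move mm [ 458.6 -321.3  137.1] rot [-0.002 -0.001 -0.878]
```

View pics/w0.png

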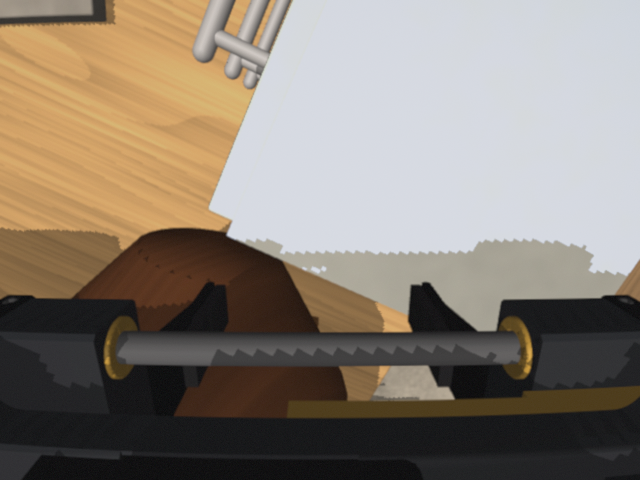

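That move was refused because every row needs all seven keys. The wrist view shows a big light chest lid just beside the gripper, reaching from about (215,210) to the upper right. I'll rise and swing inward first.

Emit:
drive_tool(
  moves=[
    {"x": 0,"y": 0,"z": -40,"rx": 0,"ry": 0,"rz": 0,"fingers": -1},
    {"x": 0,"y": -20,"z": -80,"rx": 0,"ry": 0,"rz": 0,"fingers": -1},
    {"x": 20,"y": -60,"z": -120,"rx": 0,"ry": 0,"rz": 0,"fingers": -1},
    {"x": 50,"y": -100,"z": -150,"rx": 0,"ry": 0,"rz": 0,"fingers": -1},
    {"x": 90,"y": -130,"z": -150,"rx": 0,"ry": 0,"rz": -0.1,"fingers": -1},
    {"x": 130,"y": -160,"z": -150,"rx": 0,"ry": 0,"rz": -0.2,"fingers": -1},
    {"x": 170,"y": -190,"z": -150,"rx": 0,"ry": 0,"rz": -0.3,"fingers": -1},
    {"x": 210,"y": -215,"z": -150,"rx": 0,"ry": 0,"rz": -0.4,"fingers": -1},
    {"x": 250,"y": -240,"z": -150,"rx": 0,"ry": 0,"rz": -0.5,"fingers": -1},
    {"x": 300,"y": -260,"z": -140,"rx": 0,"ry": 0,"rz": -0.6,"fingers": -1},
    {"x": 350,"y": -280,"z": -110,"rx": 0,"ry": 0,"rz": -0.7,"fingers": -1},
    {"x": 400,"y": -300,"z": -70,"rx": 0,"ry": 0,"rz": -0.8,"fingers": -1},
    {"x": 440,"y": -315,"z": -30,"rx": 0,"ry": 0,"rz": -0.878,"fingers": -1},
    {"x": 458.6,"y": -321.5,"z": 0,"rx": 0,"ry": 0,"rz": -0.878,"fingers": -1},
    {"x": 458.6,"y": -321.5,"z": 0,"rx": 0,"ry": 0,"rz": -0.878,"fingers": -1},
    {"x": 458.6,"y": -321.5,"z": 0,"rx": 0,"ry": 0,"rz": -0.878,"fingers": -1},
    {"x": 458.6,"y": -321.5,"z": 0,"rx": 0,"ry": 0,"rz": -0.878,"fingers": -1},
  ],
)

```text
time_s: 2.28
tool_pos: [0.5553, -0.1024, 0.2323]
tool_rot: [179.8, 0.1, 75.5]
force: [-0.5, 0.2, -0.6]
grip_width: 0.0871
grasp_force: 0.0
```

```bash
python3 go.py .5547 -.1004 .093 75.6; python3 - <<'E'
from cell import vision
import cv2,numpy as np
c=vision.read_camera('wrist'); cv2.imwrite('pics/w1.png',c['image'][:,:,::-1]); np.savez('w1.npz',**c)
E
```

```text
t 2.275 pos [ 0.5553 -0.1024  0.2323] [1.7984e+02 5.0000e-02 7.5490e+01] j7 -11.0 grip 0.0871 0.0 F [-0.5  0.2 -0.6]
move mm [  2.   -1.5 139.3] rot [ 0.003  0.001 -0.002]
```

View pics/w1.png

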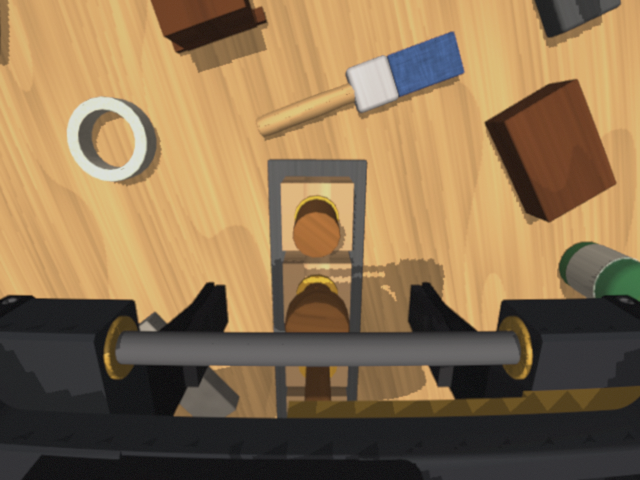

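The wrist view shows the board in front, with the stub's top at about (317,234) and the mushroom behind at (317,312), both in line with the gripper's middle. I'll cross-check their positions by ray.

```bash
python3 - <<'E'
from h import *
c=load('w1'); 
print(plane(c,[(317,234)],.12),plane(c,[(317,312)],.13))
print('board far edge',plane(c,[(268,160),(366,160)],.008).mean(0))
E
```

```text
[[ 0.55718126 -0.09660391  0.12      ]] [[ 0.54247543 -0.15332553  0.13      ]]
board far edge [ 0.56855819 -0.0531064   0.008     ]
```

Emit:
drive_tool(
  moves=[
    {"x": 3,"y": -0.5,"z": 40,"rx": 0.002,"ry": 0,"rz": 0,"fingers": -1},
    {"x": 3,"y": -0.5,"z": 80,"rx": 0.002,"ry": 0,"rz": 0,"fingers": -1},
    {"x": 3,"y": -0.5,"z": 115,"rx": 0.002,"ry": 0,"rz": 0,"fingers": -1},
    {"x": 3,"y": -0.5,"z": 132,"rx": 0.002,"ry": 0,"rz": 0,"fingers": -1},
    {"x": 3,"y": -0.5,"z": 139,"rx": 0.002,"ry": 0,"rz": 0,"fingers": -1},
    {"x": 3,"y": -0.5,"z": 139,"rx": 0.002,"ry": 0,"rz": 0,"fingers": -1},
    {"x": 3,"y": -0.5,"z": 139,"rx": 0.002,"ry": 0,"rz": 0,"fingers": 1},
    {"x": 3,"y": -0.5,"z": 139,"rx": 0.002,"ry": 0,"rz": 0,"fingers": 1},
    {"x": 3,"y": -0.5,"z": 139,"rx": 0.002,"ry": 0,"rz": 0,"fingers": 1},
    {"x": 3,"y": -0.5,"z": 139,"rx": 0.002,"ry": 0,"rz": 0,"fingers": 1},
    {"x": 3,"y": -0.5,"z": 139,"rx": 0.002,"ry": 0,"rz": 0,"fingers": 1},
    {"x": 3,"y": -0.5,"z": 139,"rx": 0.002,"ry": 0,"rz": 0,"fingers": 1},
  ],
  force=25,
)

```text
time_s: 3.82
tool_pos: [0.5554, -0.0979, 0.0916]
tool_rot: [-179.9, 0.0, 75.6]
force: [0.2, -0.5, -0.7]
grip_width: 0.0354
grasp_force: 25.1
```

```bash
python3 go.py .5547 -.1004 .25 75.6; python3 - <<'E'
from cell import vision
import cv2,numpy as np
c=vision.read_camera('wrist'); cv2.imwrite('pics/w2.png',c['image'][:,:,::-1])
E
```

```text
t 3.825 pos [ 0.5554 -0.0979  0.0916] [-179.9     0.     75.62] j7 -14.8 grip 0.0354 25.119233827572316 F [ 0.2 -0.5 -0.7]
move mm [  -2.6   -0.3 -158.4] rot [-0.002  0.     0.   ]
```

View pics/w2.png

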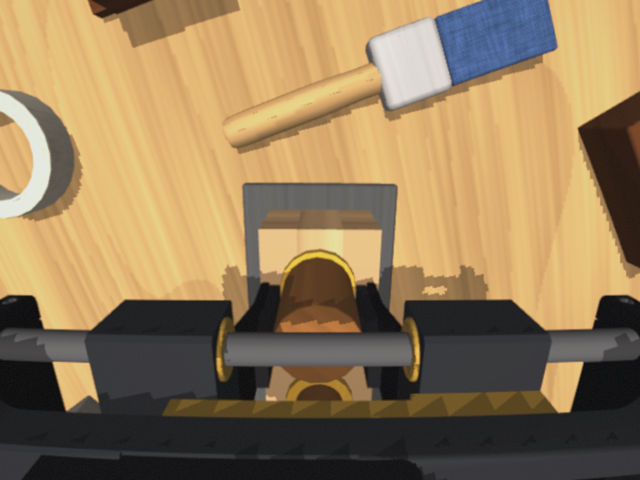

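The stub is held: opening 35.4 mm against the 36 mm handle, grip 25 N. Its body shows between the pads at about (320,300). I'll lift it, swing to the right-end rack hole and look at the rack from there.

Emit:
drive_tool(
  moves=[
    {"x": 0,"y": 0,"z": -20,"rx": 0,"ry": 0,"rz": 0,"fingers": 1},
    {"x": 0,"y": 0,"z": -50,"rx": 0,"ry": 0,"rz": 0,"fingers": 1},
    {"x": 0,"y": 0,"z": -85,"rx": 0,"ry": 0,"rz": 0,"fingers": 1},
    {"x": 15,"y": -8,"z": -115,"rx": 0,"ry": 0,"rz": -0.03,"fingers": 1},
    {"x": 45,"y": -24,"z": -130,"rx": 0,"ry": 0,"rz": -0.08,"fingers": 1},
    {"x": 80,"y": -42,"z": -130,"rx": 0,"ry": 0,"rz": -0.13,"fingers": 1},
    {"x": 115,"y": -60,"z": -130,"rx": 0,"ry": 0,"rz": -0.18,"fingers": 1},
    {"x": 150,"y": -78,"z": -130,"rx": 0,"ry": 0,"rz": -0.23,"fingers": 1},
    {"x": 178,"y": -92,"z": -130,"rx": 0,"ry": 0,"rz": -0.28,"fingers": 1},
    {"x": 190,"y": -98.3,"z": -130,"rx": 0,"ry": 0,"rz": -0.295,"fingers": 1},
    {"x": 190,"y": -98.3,"z": -130,"rx": 0,"ry": 0,"rz": -0.295,"fingers": 1},
    {"x": 190,"y": -98.3,"z": -130,"rx": 0,"ry": 0,"rz": -0.295,"fingers": 1},
    {"x": 190,"y": -98.3,"z": -130,"rx": 0,"ry": 0,"rz": -0.295,"fingers": 1},
    {"x": 190,"y": -98.3,"z": -130,"rx": 0,"ry": 0,"rz": -0.295,"fingers": 1},
  ],
)

```text
time_s: 5.62
tool_pos: [0.5077, 0.1096, 0.2217]
tool_rot: [-179.9, -0.0, 92.4]
force: [0.2, 0.6, -0.9]
grip_width: 0.0353
grasp_force: 25.0
```

```bash
python3 go.py .5073 .1107 .098 92.5; python3 - <<'E'
from cell import vision
import cv2,numpy as np
for n in ['wrist','top','scene']:
  c=vision.read_camera(n); np.savez(n[0]+'3.npz',**c); 
  if n=='wrist': cv2.imwrite('pics/w3.png',c['image'][:,:,::-1])
E
```

```text
t 5.625 pos [0.5077 0.1096 0.2217] [-1.7988e+02 -3.0000e-02  9.2420e+01] j7 -15.5 grip 0.0353 24.99283942161128 F [ 0.2  0.6 -0.9]
move mm [ 1.100e+00 -1.000e-01  1.237e+02] rot [-0.002 -0.    -0.001]
```

View pics/w3.png

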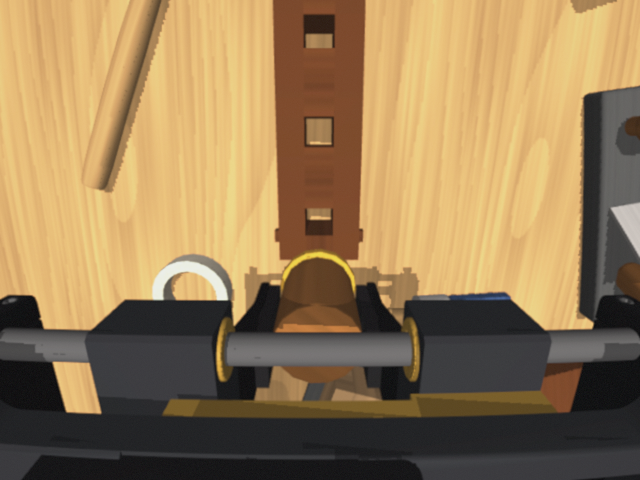

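The wrist view shows the rack ahead, with holes centred near (319,31), (319,131) and (319,221) and its near end at row 258. The stub hangs straight at (318,300). I'll ray-cast the holes and the near edge.

```bash
python3 - <<'E'
from h import *
np.set_printoptions(precision=4,suppress=True)
c=load('w3'); print('cam',-c['R'].T@c['t'])
h=plane(c,[(319,221.5),(319,131),(319,30.5)],.062); print(h,np.diff(h,axis=0))
e=plane(c,[(279.5,258),(358.5,258)],.062);print(e)
# collar front edge: ray at collar top height TCP-.0336+.006 and stub
print('collar front',plane(c,[(318,252)],.2217-.0336+.006), 'expected y TCP+.020')
E
```

```text
cam [0.5054 0.1897 0.3753]
[[0.5092 0.1137 0.062 ]
 [0.5059 0.1887 0.062 ]
 [0.5027 0.2633 0.062 ]] [[-0.0033  0.075   0.    ]
 [-0.0032  0.0745  0.    ]]
[[0.4757 0.0791 0.062 ]
 [0.5455 0.0821 0.062 ]]
collar front [[0.5078 0.1298 0.1941]] expected y TCP+.020
```

Emit:
drive_tool(
  moves=[
    {"x": 2.5,"y": 0,"z": 30,"rx": 0,"ry": 0,"rz": 0,"fingers": 1},
    {"x": 2.5,"y": 0,"z": 60,"rx": 0,"ry": 0,"rz": 0,"fingers": 1},
    {"x": 2.5,"y": 0,"z": 75,"rx": 0,"ry": 0,"rz": 0,"fingers": 1},
    {"x": 2.5,"y": 0,"z": 85,"rx": 0,"ry": 0,"rz": 0,"fingers": 1},
    {"x": 2.5,"y": 0,"z": 95,"rx": 0,"ry": 0,"rz": 0,"fingers": 1},
    {"x": 2.5,"y": 0,"z": 105,"rx": 0,"ry": 0,"rz": 0,"fingers": 1},
    {"x": 2.5,"y": 0,"z": 115,"rx": 0,"ry": 0,"rz": 0,"fingers": 1},
    {"x": 2.5,"y": 0,"z": 122,"rx": 0,"ry": 0,"rz": 0,"fingers": 1},
    {"x": 2.5,"y": 0,"z": 124,"rx": 0,"ry": 0,"rz": 0,"fingers": 1},
    {"x": 2.5,"y": 0,"z": 124,"rx": 0,"ry": 0,"rz": 0,"fingers": 1},
    {"x": 2.5,"y": 0,"z": 124,"rx": 0,"ry": 0,"rz": 0,"fingers": 1},
  ],
)

```text
time_s: 7.15
tool_pos: [0.5075, 0.1131, 0.0981]
tool_rot: [-179.9, -0.0, 92.5]
force: [0.1, 0.1, -1.6]
grip_width: 0.0354
grasp_force: 25.0
```

Emit:
drive_tool(
  moves=[
    {"x": 0,"y": 0,"z": 2,"rx": 0,"ry": 0,"rz": 0,"fingers": 1},
    {"x": 0,"y": 0,"z": 2,"rx": 0,"ry": 0,"rz": 0,"fingers": 1},
    {"x": 0,"y": 0,"z": 2,"rx": 0,"ry": 0,"rz": 0,"fingers": -1},
    {"x": 0,"y": 0,"z": 2,"rx": 0,"ry": 0,"rz": 0,"fingers": -1},
    {"x": 0,"y": 0,"z": 2,"rx": 0,"ry": 0,"rz": 0,"fingers": -1},
    {"x": 0,"y": 0,"z": 2,"rx": 0,"ry": 0,"rz": 0,"fingers": -1},
    {"x": 0,"y": 0,"z": 2,"rx": 0,"ry": 0,"rz": 0,"fingers": -1},
    {"x": 0,"y": 0,"z": 2,"rx": 0,"ry": 0,"rz": 0,"fingers": -1},
    {"x": 0,"y": 0,"z": -15,"rx": 0,"ry": 0,"rz": 0,"fingers": -1},
    {"x": 0,"y": 0,"z": -50,"rx": 0,"ry": 0,"rz": 0,"fingers": -1},
    {"x": 0,"y": 0,"z": -90,"rx": 0,"ry": 0,"rz": 0,"fingers": -1},
    {"x": 0,"y": 0,"z": -130,"rx": 0,"ry": 0,"rz": 0,"fingers": -1},
    {"x": 0,"y": 0,"z": -130,"rx": 0,"ry": 0,"rz": 0,"fingers": -1},
  ],
)

```text
time_s: 8.78
tool_pos: [0.5096, 0.1139, 0.2324]
tool_rot: [179.7, -0.0, 92.5]
force: [-0.2, 0.6, -0.8]
grip_width: 0.0869
grasp_force: 0.0
```

```bash
python3 go.py .5368 -.170 .23 75.65; python3 - <<'E'
from h import *
from cell import vision
c=vision.read_camera('scene'); np.savez('s4.npz',**c)
im=c['image'][:,:,::-1]
cv2.imwrite('pics/s4.png',cv2.resize(im[90:350,120:440],(800,650))[:600])
E
```

```text
t 8.775 pos [0.5096 0.1139 0.2324] [ 1.7966e+02 -3.0000e-02  9.2530e+01] j7 -15.7 grip 0.0869 0.0 F [-0.2  0.6 -0.8]
move mm [-284.9   14.6    2.3] rot [ 0.006 -0.001  0.295]
```

View pics/s4.png

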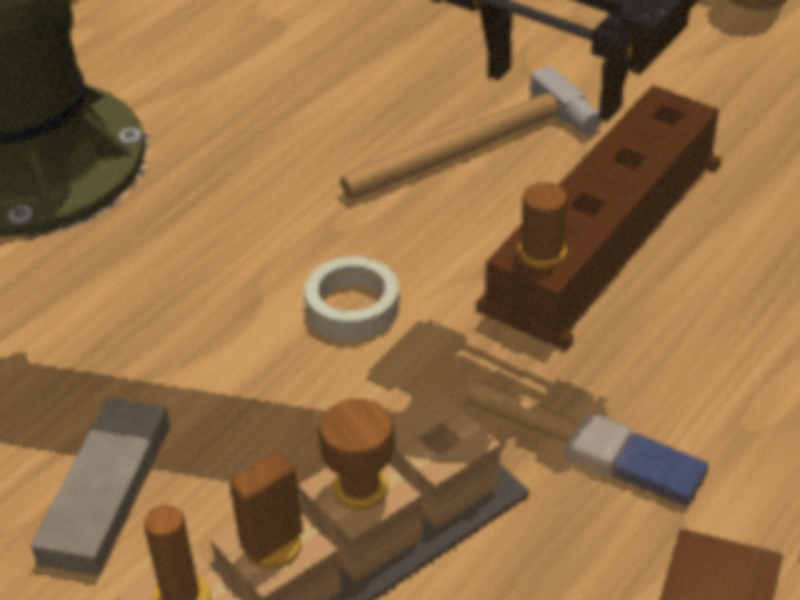

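The stub stands upright on its collar in the right-end hole at about (543,225). Next is the mushroom.

Emit:
drive_tool(
  moves=[
    {"x": -45,"y": 2,"z": 0,"rx": 0.002,"ry": 0,"rz": 0.05,"fingers": -1},
    {"x": -95,"y": 5,"z": 0,"rx": 0.003,"ry": 0,"rz": 0.1,"fingers": -1},
    {"x": -145,"y": 7,"z": 0,"rx": 0.004,"ry": 0,"rz": 0.15,"fingers": -1},
    {"x": -195,"y": 10,"z": 0,"rx": 0.004,"ry": 0,"rz": 0.2,"fingers": -1},
    {"x": -240,"y": 12,"z": 0,"rx": 0.004,"ry": 0,"rz": 0.25,"fingers": -1},
    {"x": -275,"y": 14,"z": 0,"rx": 0.004,"ry": 0,"rz": 0.29,"fingers": -1},
    {"x": -285,"y": 14.6,"z": 0,"rx": 0.004,"ry": 0,"rz": 0.295,"fingers": -1},
    {"x": -285,"y": 14.6,"z": 20,"rx": 0.004,"ry": 0,"rz": 0.295,"fingers": -1},
    {"x": -285,"y": 14.6,"z": 50,"rx": 0.004,"ry": 0,"rz": 0.295,"fingers": -1},
    {"x": -285,"y": 14.6,"z": 75,"rx": 0.004,"ry": 0,"rz": 0.295,"fingers": -1},
    {"x": -285,"y": 14.6,"z": 80,"rx": 0.004,"ry": 0,"rz": 0.295,"fingers": -1},
    {"x": -285,"y": 14.6,"z": 80,"rx": 0.004,"ry": 0,"rz": 0.295,"fingers": -1},
    {"x": -285,"y": 14.6,"z": 80,"rx": 0.004,"ry": 0,"rz": 0.295,"fingers": -1},
  ],
)

```text
time_s: 10.45
tool_pos: [0.5353, -0.1708, 0.1489]
tool_rot: [-179.8, 0.0, 75.7]
force: [0.3, -0.3, 0.4]
grip_width: 0.0871
grasp_force: 0.0
```

```bash
python3 go.py .5368 -.170 .102 75.65
```

```text
t 10.45 pos [ 0.5353 -0.1708  0.1489] [-1.7978e+02  4.0000e-02  7.5650e+01] j7 -4.7 grip 0.0871 0.0 F [ 0.3 -0.3  0.4]
move mm [ 1.2  1.4 46.9] rot [-0.004  0.001  0.   ]
```

Position is good. I'll descend, grip and lift a little.

Emit:
drive_tool(
  moves=[
    {"x": 1,"y": 1,"z": 20,"rx": -0.003,"ry": 0,"rz": 0,"fingers": -1},
    {"x": 1,"y": 1,"z": 38,"rx": -0.003,"ry": 0,"rz": 0,"fingers": -1},
    {"x": 1,"y": 1,"z": 47,"rx": -0.003,"ry": 0,"rz": 0,"fingers": -1},
    {"x": 1,"y": 1,"z": 47,"rx": -0.003,"ry": 0,"rz": 0,"fingers": -1},
    {"x": 1,"y": 1,"z": 47,"rx": -0.003,"ry": 0,"rz": 0,"fingers": 1},
    {"x": 1,"y": 1,"z": 47,"rx": -0.003,"ry": 0,"rz": 0,"fingers": 1},
    {"x": 1,"y": 1,"z": 47,"rx": -0.003,"ry": 0,"rz": 0,"fingers": 1},
    {"x": 1,"y": 1,"z": 47,"rx": -0.003,"ry": 0,"rz": 0,"fingers": 1},
    {"x": 1,"y": 1,"z": 47,"rx": -0.003,"ry": 0,"rz": 0,"fingers": 1},
    {"x": 1,"y": 1,"z": 47,"rx": -0.003,"ry": 0,"rz": 0,"fingers": 1},
  ],
  force=25,
)

```text
time_s: 11.7
tool_pos: [0.5359, -0.1704, 0.1009]
tool_rot: [-179.9, 0.0, 75.6]
force: [1.8, -0.2, 0.6]
grip_width: 0.0515
grasp_force: 24.9
```

```bash
python3 go.py .505 .187 .25 92.5
```

```text
t 11.7 pos [ 0.5359 -0.1704  0.1009] [-1.7992e+02  4.0000e-02  7.5620e+01] j7 -6.0 grip 0.0515 24.932916657999158 F [ 1.8 -0.2  0.6]
move mm [ 338.4 -118.9 -149.1] rot [-0.002  0.    -0.295]
```

Emit:
drive_tool(
  moves=[
    {"x": 0,"y": 0,"z": -15,"rx": 0,"ry": 0,"rz": 0,"fingers": 1},
    {"x": 0,"y": 0,"z": -45,"rx": 0,"ry": 0,"rz": 0,"fingers": 1},
    {"x": 0,"y": 0,"z": -80,"rx": 0,"ry": 0,"rz": 0,"fingers": 1},
    {"x": 10,"y": -3.5,"z": -115,"rx": 0,"ry": 0,"rz": -0.01,"fingers": 1},
    {"x": 40,"y": -14,"z": -140,"rx": 0,"ry": 0,"rz": -0.03,"fingers": 1},
    {"x": 80,"y": -28,"z": -149,"rx": 0,"ry": 0,"rz": -0.07,"fingers": 1},
    {"x": 120,"y": -42,"z": -149,"rx": 0,"ry": 0,"rz": -0.1,"fingers": 1},
    {"x": 160,"y": -56,"z": -149,"rx": 0,"ry": 0,"rz": -0.14,"fingers": 1},
    {"x": 200,"y": -70,"z": -149,"rx": 0,"ry": 0,"rz": -0.17,"fingers": 1},
    {"x": 240,"y": -84,"z": -149,"rx": 0,"ry": 0,"rz": -0.21,"fingers": 1},
    {"x": 280,"y": -98,"z": -149,"rx": 0,"ry": 0,"rz": -0.24,"fingers": 1},
    {"x": 315,"y": -111,"z": -149,"rx": 0,"ry": 0,"rz": -0.275,"fingers": 1},
    {"x": 332,"y": -117,"z": -149,"rx": 0,"ry": 0,"rz": -0.29,"fingers": 1},
    {"x": 338.4,"y": -119,"z": -149,"rx": 0,"ry": 0,"rz": -0.295,"fingers": 1},
    {"x": 338.4,"y": -119,"z": -149,"rx": 0,"ry": 0,"rz": -0.295,"fingers": 1},
    {"x": 338.4,"y": -119,"z": -149,"rx": 0,"ry": 0,"rz": -0.295,"fingers": 1},
    {"x": 338.4,"y": -119,"z": -149,"rx": 0,"ry": 0,"rz": -0.295,"fingers": 1},
  ],
)

```text
time_s: 13.82
tool_pos: [0.5049, 0.1858, 0.2496]
tool_rot: [-179.8, 0.0, 92.4]
force: [1.2, -0.6, -2.4]
grip_width: 0.0517
grasp_force: 24.9
```

```bash
python3 go.py .505 .187 .105 92.5;python3 - <<'E'
from h import *
from cell import vision
c=vision.read_camera('wrist'); np.savez('w5.npz',**c)
cv2.imwrite('pics/w5.png',c['image'][:,:,::-1])
E
```

```text
t 13.825 pos [0.5049 0.1858 0.2496] [-1.7982e+02  1.0000e-02  9.2400e+01] j7 -25.1 grip 0.0517 24.927263141144067 F [ 1.2 -0.6 -2.4]
move mm [  1.2   0.6 144.6] rot [-0.003  0.    -0.002]
```

View pics/w5.png

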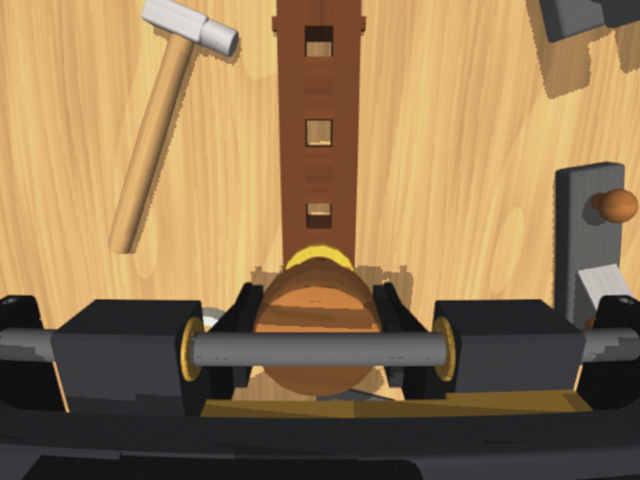

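The wrist view shows the three free holes at about (319,41), (319,133) and (319,215). The collar's front edge is at (319,245). I'll check the collar against the hole.

```bash
python3 - <<'E'
from h import *
np.set_printoptions(precision=4,suppress=True)
c=load('w5')
print(plane(c,[(319,215),(319,133),(319,41)],.062))
print('collar front',plane(c,[(319.5,245)],.2496-.0429+.006))
E
```

```text
[[0.5062 0.1893 0.062 ]
 [0.503  0.263  0.062 ]
 [0.4998 0.3378 0.062 ]]
collar front [[0.5056 0.2069 0.2127]]
```

Emit:
drive_tool(
  moves=[
    {"x": 2,"y": 0.3,"z": 30,"rx": 0,"ry": 0,"rz": 0,"fingers": 1},
    {"x": 2,"y": 0.3,"z": 65,"rx": 0,"ry": 0,"rz": 0,"fingers": 1},
    {"x": 2,"y": 0.3,"z": 85,"rx": 0,"ry": 0,"rz": 0,"fingers": 1},
    {"x": 2,"y": 0.3,"z": 97,"rx": 0,"ry": 0,"rz": 0,"fingers": 1},
    {"x": 2,"y": 0.3,"z": 107,"rx": 0,"ry": 0,"rz": 0,"fingers": 1},
    {"x": 2,"y": 0.3,"z": 117,"rx": 0,"ry": 0,"rz": 0,"fingers": 1},
    {"x": 2,"y": 0.3,"z": 127,"rx": 0,"ry": 0,"rz": 0,"fingers": 1},
    {"x": 2,"y": 0.3,"z": 136,"rx": 0,"ry": 0,"rz": 0,"fingers": 1},
    {"x": 2,"y": 0.3,"z": 142,"rx": 0,"ry": 0,"rz": 0,"fingers": 1},
    {"x": 2,"y": 0.3,"z": 142,"rx": 0,"ry": 0,"rz": 0,"fingers": 1},
    {"x": 2,"y": 0.3,"z": 142,"rx": 0,"ry": 0,"rz": 0,"fingers": 1},
  ],
)

```text
time_s: 15.25
tool_pos: [0.5045, 0.1892, 0.108]
tool_rot: [-179.9, -0.0, 92.5]
force: [-0.3, 0.4, -1.0]
grip_width: 0.0515
grasp_force: 24.9
```

Emit:
drive_tool(
  moves=[
    {"x": 0,"y": 0,"z": 2.5,"rx": 0,"ry": 0,"rz": 0,"fingers": 1},
    {"x": 0,"y": 0,"z": 2.5,"rx": 0,"ry": 0,"rz": 0,"fingers": 1},
    {"x": 0,"y": 0,"z": 2.5,"rx": 0,"ry": 0,"rz": 0,"fingers": -1},
    {"x": 0,"y": 0,"z": 2.5,"rx": 0,"ry": 0,"rz": 0,"fingers": -1},
    {"x": 0,"y": 0,"z": 2.5,"rx": 0,"ry": 0,"rz": 0,"fingers": -1},
    {"x": 0,"y": 0,"z": 2.5,"rx": 0,"ry": 0,"rz": 0,"fingers": -1},
    {"x": 0,"y": 0,"z": 2.5,"rx": 0,"ry": 0,"rz": 0,"fingers": -1},
    {"x": 0,"y": 0,"z": 2.5,"rx": 0,"ry": 0,"rz": 0,"fingers": -1},
    {"x": 0,"y": 0,"z": -15,"rx": 0,"ry": 0,"rz": 0,"fingers": -1},
    {"x": 0,"y": 0,"z": -50,"rx": 0,"ry": 0,"rz": 0,"fingers": -1},
    {"x": 0,"y": 0,"z": -90,"rx": 0,"ry": 0,"rz": 0,"fingers": -1},
    {"x": 0,"y": 0,"z": -130,"rx": 0,"ry": 0,"rz": 0,"fingers": -1},
    {"x": 0,"y": 0,"z": -130,"rx": 0,"ry": 0,"rz": 0,"fingers": -1},
  ],
)

```text
time_s: 16.88
tool_pos: [0.5067, 0.1904, 0.2424]
tool_rot: [179.7, -0.1, 92.5]
force: [0.5, 0.1, -0.5]
grip_width: 0.087
grasp_force: 0.0
```

```bash
python3 go.py .518 -.246 .24 77.5
```

```text
t 16.875 pos [0.5067 0.1904 0.2424] [ 1.7973e+02 -9.0000e-02  9.2530e+01] j7 -25.6 grip 0.087 0.0 F [ 0.5  0.1 -0.5]
move mm [-436.5   -8.     1.7] rot [ 0.005 -0.002  0.262]
```

Emit:
drive_tool(
  moves=[
    {"x": -40,"y": -1,"z": 0,"rx": 0.003,"ry": 0,"rz": 0.03,"fingers": -1},
    {"x": -90,"y": -2,"z": 0,"rx": 0.003,"ry": 0,"rz": 0.06,"fingers": -1},
    {"x": -140,"y": -3,"z": 0,"rx": 0.003,"ry": 0,"rz": 0.09,"fingers": -1},
    {"x": -190,"y": -4,"z": 0,"rx": 0.003,"ry": 0,"rz": 0.12,"fingers": -1},
    {"x": -240,"y": -5,"z": 0,"rx": 0.003,"ry": 0,"rz": 0.15,"fingers": -1},
    {"x": -290,"y": -6,"z": 0,"rx": 0.003,"ry": 0,"rz": 0.18,"fingers": -1},
    {"x": -340,"y": -7,"z": 0,"rx": 0.003,"ry": 0,"rz": 0.21,"fingers": -1},
    {"x": -390,"y": -8,"z": 0,"rx": 0.003,"ry": 0,"rz": 0.24,"fingers": -1},
    {"x": -425,"y": -8,"z": 0,"rx": 0.003,"ry": 0,"rz": 0.26,"fingers": -1},
    {"x": -436.5,"y": -8,"z": 0,"rx": 0.003,"ry": 0,"rz": 0.262,"fingers": -1},
    {"x": -436.5,"y": -8,"z": 20,"rx": 0.003,"ry": 0,"rz": 0.262,"fingers": -1},
    {"x": -436.5,"y": -8,"z": 50,"rx": 0.003,"ry": 0,"rz": 0.262,"fingers": -1},
    {"x": -436.5,"y": -8,"z": 75,"rx": 0.003,"ry": 0,"rz": 0.262,"fingers": -1},
    {"x": -436.5,"y": -8,"z": 80,"rx": 0.003,"ry": 0,"rz": 0.262,"fingers": -1},
    {"x": -436.5,"y": -8,"z": 80,"rx": 0.003,"ry": 0,"rz": 0.262,"fingers": -1},
    {"x": -436.5,"y": -8,"z": 80,"rx": 0.003,"ry": 0,"rz": 0.262,"fingers": -1},
  ],
)

```text
time_s: 18.88
tool_pos: [0.5166, -0.2472, 0.159]
tool_rot: [-179.8, 0.1, 77.5]
force: [0.1, -0.2, 0.5]
grip_width: 0.0869
grasp_force: 0.0
```

```bash
python3 go.py .518 -.246 .102 77.5
```

```text
t 18.875 pos [ 0.5166 -0.2472  0.159 ] [-1.7979e+02  8.0000e-02  7.7550e+01] j7 5.5 grip 0.0869 0.0 F [ 0.1 -0.2  0.5]
move mm [ 1.5  1.3 57. ] rot [-0.004  0.001  0.001]
```

Emit:
drive_tool(
  moves=[
    {"x": 1,"y": 1,"z": 25,"rx": -0.003,"ry": 0,"rz": 0,"fingers": -1},
    {"x": 1,"y": 1,"z": 47,"rx": -0.003,"ry": 0,"rz": 0,"fingers": -1},
    {"x": 1,"y": 1,"z": 57,"rx": -0.003,"ry": 0,"rz": 0,"fingers": -1},
    {"x": 1,"y": 1,"z": 57,"rx": -0.003,"ry": 0,"rz": 0,"fingers": -1},
    {"x": 1,"y": 1,"z": 57,"rx": -0.003,"ry": 0,"rz": 0,"fingers": 1},
    {"x": 1,"y": 1,"z": 57,"rx": -0.003,"ry": 0,"rz": 0,"fingers": 1},
    {"x": 1,"y": 1,"z": 57,"rx": -0.003,"ry": 0,"rz": 0,"fingers": 1},
    {"x": 1,"y": 1,"z": 57,"rx": -0.003,"ry": 0,"rz": 0,"fingers": 1},
    {"x": 1,"y": 1,"z": 57,"rx": -0.003,"ry": 0,"rz": 0,"fingers": 1},
    {"x": 1,"y": 1,"z": 57,"rx": -0.003,"ry": 0,"rz": 0,"fingers": 1},
    {"x": 1,"y": 1,"z": 57,"rx": -0.003,"ry": 0,"rz": 0,"fingers": 1},
  ],
  force=25,
)

```text
time_s: 20.25
tool_pos: [0.5166, -0.2465, 0.1006]
tool_rot: [-179.8, 0.1, 77.5]
force: [1.3, -0.4, 1.3]
grip_width: 0.025
grasp_force: 0.5
```

```bash
python3 go.py .5018 .2623 .27 92.5
```

```text
t 20.25 pos [ 0.5166 -0.2465  0.1006] [-1.7984e+02  5.0000e-02  7.7510e+01] j7 4.1 grip 0.025 0.5314111523330212 F [ 1.3 -0.4  1.3]
move mm [ 493.4 -124.9 -169.5] rot [-0.003  0.001 -0.262]
```

Emit:
drive_tool(
  moves=[
    {"x": 0,"y": 0,"z": 0,"rx": 0,"ry": 0,"rz": 0,"fingers": 1},
    {"x": 0,"y": 0,"z": 0,"rx": 0,"ry": 0,"rz": 0,"fingers": 1},
    {"x": 0,"y": 0,"z": 0,"rx": 0,"ry": 0,"rz": 0,"fingers": 1},
    {"x": 0,"y": 0,"z": 0,"rx": 0,"ry": 0,"rz": 0,"fingers": 1},
  ],
)

```text
time_s: 20.75
tool_pos: [0.5168, -0.2466, 0.1007]
tool_rot: [-179.9, 0.1, 77.5]
force: [1.0, 0.6, 1.1]
grip_width: 0.0222
grasp_force: 25.0
```

Gripped square: 22.2 mm opening against the 22 mm handle.

Emit:
drive_tool(
  moves=[
    {"x": 0,"y": 0,"z": -15,"rx": 0,"ry": 0,"rz": 0,"fingers": 1},
    {"x": 0,"y": 0,"z": -45,"rx": 0,"ry": 0,"rz": 0,"fingers": 1},
    {"x": 0,"y": 0,"z": -80,"rx": 0,"ry": 0,"rz": 0,"fingers": 1},
    {"x": 10,"y": -3,"z": -115,"rx": 0,"ry": 0,"rz": -0.01,"fingers": 1},
    {"x": 40,"y": -10,"z": -145,"rx": 0,"ry": 0,"rz": -0.02,"fingers": 1},
    {"x": 85,"y": -21,"z": -165,"rx": 0,"ry": 0,"rz": -0.045,"fingers": 1},
    {"x": 130,"y": -33,"z": -169,"rx": 0,"ry": 0,"rz": -0.07,"fingers": 1},
    {"x": 175,"y": -44,"z": -169,"rx": 0,"ry": 0,"rz": -0.09,"fingers": 1},
    {"x": 220,"y": -56,"z": -169,"rx": 0,"ry": 0,"rz": -0.12,"fingers": 1},
    {"x": 265,"y": -67,"z": -169,"rx": 0,"ry": 0,"rz": -0.14,"fingers": 1},
    {"x": 310,"y": -78,"z": -169,"rx": 0,"ry": 0,"rz": -0.165,"fingers": 1},
    {"x": 355,"y": -90,"z": -169,"rx": 0,"ry": 0,"rz": -0.19,"fingers": 1},
    {"x": 400,"y": -101,"z": -169,"rx": 0,"ry": 0,"rz": -0.21,"fingers": 1},
    {"x": 445,"y": -113,"z": -169,"rx": 0,"ry": 0,"rz": -0.236,"fingers": 1},
    {"x": 480,"y": -121.5,"z": -169,"rx": 0,"ry": 0,"rz": -0.255,"fingers": 1},
    {"x": 493.4,"y": -124.9,"z": -169,"rx": 0,"ry": 0,"rz": -0.262,"fingers": 1},
    {"x": 493.4,"y": -124.9,"z": -169,"rx": 0,"ry": 0,"rz": -0.262,"fingers": 1},
    {"x": 493.4,"y": -124.9,"z": -169,"rx": 0,"ry": 0,"rz": -0.262,"fingers": 1},
    {"x": 493.4,"y": -124.9,"z": -169,"rx": 0,"ry": 0,"rz": -0.262,"fingers": 1},
  ],
)

```text
time_s: 23.12
tool_pos: [0.5024, 0.2604, 0.2695]
tool_rot: [-179.8, 0.1, 92.4]
force: [0.4, 0.6, -1.6]
grip_width: 0.0224
grasp_force: 25.0
```

```bash
python3 go.py .5018 .2628 .105 92.5;python3 - <<'E'
from h import *
from cell import vision
c=vision.read_camera('wrist'); np.savez('w6.npz',**c)
cv2.imwrite('pics/w6.png',c['image'][:,:,::-1])
E
```

```text
t 23.125 pos [0.5024 0.2604 0.2695] [-1.7983e+02  7.0000e-02  9.2360e+01] j7 -35.0 grip 0.0224 24.986626042518765 F [ 0.4  0.6 -1.6]
move mm [  2.6  -0.  164.5] rot [-0.003  0.001 -0.002]
```

View pics/w6.png

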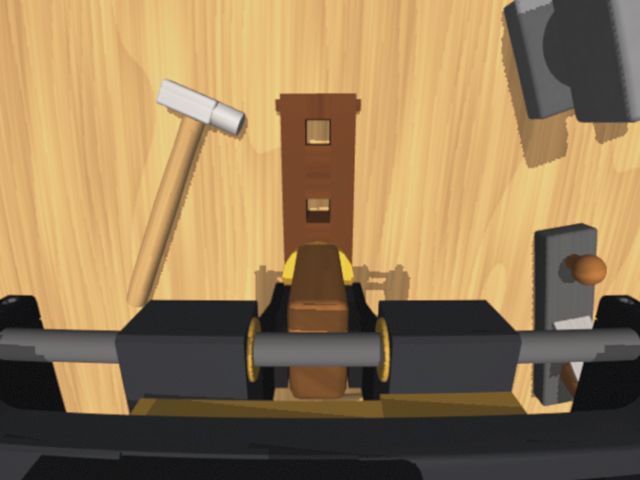

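The wrist view shows the flat tool square in the pads, with its collar front edge at (319,242). Two holes are visible at (318,210) and (318,132).

```bash
python3 - <<'E'
from h import *
np.set_printoptions(precision=4,suppress=True)
c=load('w6')
print(plane(c,[(318,210),(318,132)],.062))
print('collar front',plane(c,[(319,242)],.2695-.0426+.006))
E
```

```text
[[0.5027 0.2641 0.062 ]
 [0.4997 0.3381 0.062 ]]
collar front [[0.5028 0.2831 0.2329]]
```

Emit:
drive_tool(
  moves=[
    {"x": 1,"y": 0,"z": 40,"rx": 0,"ry": 0,"rz": 0,"fingers": 1},
    {"x": 1,"y": 0,"z": 80,"rx": 0,"ry": 0,"rz": 0,"fingers": 1},
    {"x": 1,"y": 0,"z": 105,"rx": 0,"ry": 0,"rz": 0,"fingers": 1},
    {"x": 1,"y": 0,"z": 117,"rx": 0,"ry": 0,"rz": 0,"fingers": 1},
    {"x": 1,"y": 0,"z": 127,"rx": 0,"ry": 0,"rz": 0,"fingers": 1},
    {"x": 1,"y": 0,"z": 137,"rx": 0,"ry": 0,"rz": 0,"fingers": 1},
    {"x": 1,"y": 0,"z": 147,"rx": 0,"ry": 0,"rz": 0,"fingers": 1},
    {"x": 1,"y": 0,"z": 156,"rx": 0,"ry": 0,"rz": 0,"fingers": 1},
    {"x": 1,"y": 0,"z": 162,"rx": 0,"ry": 0,"rz": 0,"fingers": 1},
    {"x": 1,"y": 0,"z": 162,"rx": 0,"ry": 0,"rz": 0,"fingers": 1},
    {"x": 1,"y": 0,"z": 162,"rx": 0,"ry": 0,"rz": 0,"fingers": 1},
  ],
)

```text
time_s: 24.55
tool_pos: [0.5014, 0.2633, 0.1077]
tool_rot: [-179.8, -0.0, 92.5]
force: [-0.7, -0.3, -1.0]
grip_width: 0.0219
grasp_force: 25.0
```

Emit:
drive_tool(
  moves=[
    {"x": 0,"y": 0,"z": 2.5,"rx": 0,"ry": 0,"rz": 0,"fingers": 1},
    {"x": 0,"y": 0,"z": 2.5,"rx": 0,"ry": 0,"rz": 0,"fingers": 1},
    {"x": 0,"y": 0,"z": 2.5,"rx": 0,"ry": 0,"rz": 0,"fingers": -1},
    {"x": 0,"y": 0,"z": 2.5,"rx": 0,"ry": 0,"rz": 0,"fingers": -1},
    {"x": 0,"y": 0,"z": 2.5,"rx": 0,"ry": 0,"rz": 0,"fingers": -1},
    {"x": 0,"y": 0,"z": 2.5,"rx": 0,"ry": 0,"rz": 0,"fingers": -1},
    {"x": 0,"y": 0,"z": 2.5,"rx": 0,"ry": 0,"rz": 0,"fingers": -1},
    {"x": 0,"y": 0,"z": 2.5,"rx": 0,"ry": 0,"rz": 0,"fingers": -1},
    {"x": 0,"y": 0,"z": 2.5,"rx": 0,"ry": 0,"rz": 0,"fingers": -1},
    {"x": 0,"y": 0,"z": -15,"rx": 0,"ry": 0,"rz": 0,"fingers": -1},
    {"x": 0,"y": 0,"z": -50,"rx": 0,"ry": 0,"rz": 0,"fingers": -1},
    {"x": 0,"y": 0,"z": -90,"rx": 0,"ry": 0,"rz": 0,"fingers": -1},
    {"x": 0,"y": 0,"z": -130,"rx": 0,"ry": 0,"rz": 0,"fingers": -1},
    {"x": 0,"y": 0,"z": -130,"rx": 0,"ry": 0,"rz": 0,"fingers": -1},
  ],
)

```text
time_s: 26.3
tool_pos: [0.5033, 0.2649, 0.2423]
tool_rot: [179.8, -0.1, 92.5]
force: [-0.2, -0.2, -0.1]
grip_width: 0.087
grasp_force: 0.0
```

```bash
python3 go.py .4995 -.3165 .24 75.65
```

```text
t 26.3 pos [0.5033 0.2649 0.2423] [ 1.7975e+02 -1.3000e-01  9.2540e+01] j7 -35.8 grip 0.087 0.0 F [-0.2 -0.2 -0.1]
move mm [-580.7  -29.6    0.8] rot [ 0.004 -0.003  0.295]
```

Emit:
drive_tool(
  moves=[
    {"x": -40,"y": -2,"z": 0,"rx": 0.002,"ry": 0,"rz": 0.02,"fingers": -1},
    {"x": -95,"y": -5,"z": 0,"rx": 0.002,"ry": 0,"rz": 0.05,"fingers": -1},
    {"x": -150,"y": -8,"z": 0,"rx": 0.002,"ry": 0,"rz": 0.08,"fingers": -1},
    {"x": -205,"y": -10,"z": 0,"rx": 0.002,"ry": 0,"rz": 0.1,"fingers": -1},
    {"x": -260,"y": -13,"z": 0,"rx": 0.002,"ry": 0,"rz": 0.13,"fingers": -1},
    {"x": -315,"y": -16,"z": 0,"rx": 0.002,"ry": 0,"rz": 0.16,"fingers": -1},
    {"x": -370,"y": -19,"z": 0,"rx": 0.002,"ry": 0,"rz": 0.19,"fingers": -1},
    {"x": -425,"y": -22,"z": 0,"rx": 0.002,"ry": 0,"rz": 0.22,"fingers": -1},
    {"x": -480,"y": -25,"z": 0,"rx": 0.002,"ry": 0,"rz": 0.245,"fingers": -1},
    {"x": -535,"y": -27,"z": 0,"rx": 0.002,"ry": 0,"rz": 0.27,"fingers": -1},
    {"x": -570,"y": -29,"z": 0,"rx": 0.002,"ry": 0,"rz": 0.29,"fingers": -1},
    {"x": -580,"y": -29.5,"z": 0,"rx": 0.002,"ry": 0,"rz": 0.295,"fingers": -1},
    {"x": -580,"y": -29.5,"z": 20,"rx": 0.002,"ry": 0,"rz": 0.295,"fingers": -1},
    {"x": -580,"y": -29.5,"z": 50,"rx": 0.002,"ry": 0,"rz": 0.295,"fingers": -1},
    {"x": -580,"y": -29.5,"z": 70,"rx": 0.002,"ry": 0,"rz": 0.295,"fingers": -1},
    {"x": -580,"y": -29.5,"z": 70,"rx": 0.002,"ry": 0,"rz": 0.295,"fingers": -1},
    {"x": -580,"y": -29.5,"z": 70,"rx": 0.002,"ry": 0,"rz": 0.295,"fingers": -1},
  ],
)

```text
time_s: 28.42
tool_pos: [0.4982, -0.3174, 0.1687]
tool_rot: [-179.8, 0.1, 75.7]
force: [0.1, 0.5, 1.0]
grip_width: 0.087
grasp_force: 0.0
```

```bash
python3 go.py .4995 -.3165 .104 75.65
```

```text
t 28.425 pos [ 0.4982 -0.3174  0.1687] [-1.798e+02  1.000e-01  7.566e+01] j7 10.4 grip 0.087 0.0 F [0.1 0.5 1. ]
move mm [ 1.3  1.3 64.7] rot [-0.003  0.002  0.   ]
```

Emit:
drive_tool(
  moves=[
    {"x": 1,"y": 1,"z": 25,"rx": -0.003,"ry": 0,"rz": 0,"fingers": -1},
    {"x": 1,"y": 1,"z": 50,"rx": -0.003,"ry": 0,"rz": 0,"fingers": -1},
    {"x": 1,"y": 1,"z": 64,"rx": -0.003,"ry": 0,"rz": 0,"fingers": -1},
    {"x": 1,"y": 1,"z": 64,"rx": -0.003,"ry": 0,"rz": 0,"fingers": -1},
    {"x": 1,"y": 1,"z": 64,"rx": -0.003,"ry": 0,"rz": 0,"fingers": 1},
    {"x": 1,"y": 1,"z": 64,"rx": -0.003,"ry": 0,"rz": 0,"fingers": 1},
    {"x": 1,"y": 1,"z": 64,"rx": -0.003,"ry": 0,"rz": 0,"fingers": 1},
    {"x": 1,"y": 1,"z": 64,"rx": -0.003,"ry": 0,"rz": 0,"fingers": 1},
    {"x": 1,"y": 1,"z": 64,"rx": -0.003,"ry": 0,"rz": 0,"fingers": 1},
    {"x": 1,"y": 1,"z": 64,"rx": -0.003,"ry": 0,"rz": 0,"fingers": 1},
    {"x": 1,"y": 1,"z": 64,"rx": -0.003,"ry": 0,"rz": 0,"fingers": 1},
    {"x": 1,"y": 1,"z": 64,"rx": -0.003,"ry": 0,"rz": 0,"fingers": 1},
    {"x": 1,"y": 1,"z": 64,"rx": -0.003,"ry": 0,"rz": 0,"fingers": 1},
  ],
  force=25,
)

```text
time_s: 30.05
tool_pos: [0.4984, -0.3168, 0.1037]
tool_rot: [-179.9, 0.1, 75.6]
force: [-1.6, -0.5, 0.2]
grip_width: 0.0255
grasp_force: 25.0
```

```bash
python3 go.py .4985 .336 .28 92.5
```

```text
t 30.05 pos [ 0.4984 -0.3168  0.1037] [-1.799e+02  8.000e-02  7.562e+01] j7 9.1 grip 0.0255 24.99929109122604 F [-1.6 -0.5  0.2]
move mm [ 632.2 -162.3 -176.9] rot [-0.002  0.001 -0.295]
```

Emit:
drive_tool(
  moves=[
    {"x": 0,"y": 0,"z": -15,"rx": 0,"ry": 0,"rz": 0,"fingers": 1},
    {"x": 0,"y": 0,"z": -45,"rx": 0,"ry": 0,"rz": 0,"fingers": 1},
    {"x": 0,"y": 0,"z": -80,"rx": 0,"ry": 0,"rz": 0,"fingers": 1},
    {"x": 8,"y": -2,"z": -115,"rx": 0,"ry": 0,"rz": -0.005,"fingers": 1},
    {"x": 40,"y": -10,"z": -145,"rx": 0,"ry": 0,"rz": -0.02,"fingers": 1},
    {"x": 85,"y": -22,"z": -170,"rx": 0,"ry": 0,"rz": -0.04,"fingers": 1},
    {"x": 135,"y": -35,"z": -177,"rx": 0,"ry": 0,"rz": -0.06,"fingers": 1},
    {"x": 185,"y": -48,"z": -177,"rx": 0,"ry": 0,"rz": -0.085,"fingers": 1},
    {"x": 235,"y": -60,"z": -177,"rx": 0,"ry": 0,"rz": -0.11,"fingers": 1},
    {"x": 285,"y": -73,"z": -177,"rx": 0,"ry": 0,"rz": -0.13,"fingers": 1},
    {"x": 335,"y": -86,"z": -177,"rx": 0,"ry": 0,"rz": -0.155,"fingers": 1},
    {"x": 385,"y": -99,"z": -177,"rx": 0,"ry": 0,"rz": -0.18,"fingers": 1},
    {"x": 435,"y": -112,"z": -177,"rx": 0,"ry": 0,"rz": -0.2,"fingers": 1},
    {"x": 485,"y": -125,"z": -177,"rx": 0,"ry": 0,"rz": -0.225,"fingers": 1},
    {"x": 535,"y": -137,"z": -177,"rx": 0,"ry": 0,"rz": -0.25,"fingers": 1},
    {"x": 580,"y": -149,"z": -177,"rx": 0,"ry": 0,"rz": -0.27,"fingers": 1},
    {"x": 615,"y": -158,"z": -177,"rx": 0,"ry": 0,"rz": -0.287,"fingers": 1},
    {"x": 632.5,"y": -162,"z": -177,"rx": 0,"ry": 0,"rz": -0.295,"fingers": 1},
    {"x": 632.5,"y": -162,"z": -177,"rx": 0,"ry": 0,"rz": -0.295,"fingers": 1},
    {"x": 632.5,"y": -162,"z": -177,"rx": 0,"ry": 0,"rz": -0.295,"fingers": 1},
  ],
)

```text
time_s: 32.55
tool_pos: [0.4993, 0.3351, 0.2804]
tool_rot: [-179.9, 0.1, 92.5]
force: [0.6, -0.7, -2.0]
grip_width: 0.0255
grasp_force: 25.0
```

```bash
python3 go.py .4985 .3370 .1077 92.5;python3 - <<'E'
from h import *
from cell import vision
c=vision.read_camera('wrist'); np.savez('w7.npz',**c)
cv2.imwrite('pics/w7.png',c['image'][:,:,::-1])
E
```

```text
t 32.55 pos [0.4993 0.3351 0.2804] [-1.799e+02  1.100e-01  9.245e+01] j7 -44.9 grip 0.0255 24.999251004774123 F [ 0.6 -0.7 -2. ]
move mm [  2.2  -0.4 172.7] rot [-0.002  0.002 -0.001]
```

View pics/w7.png

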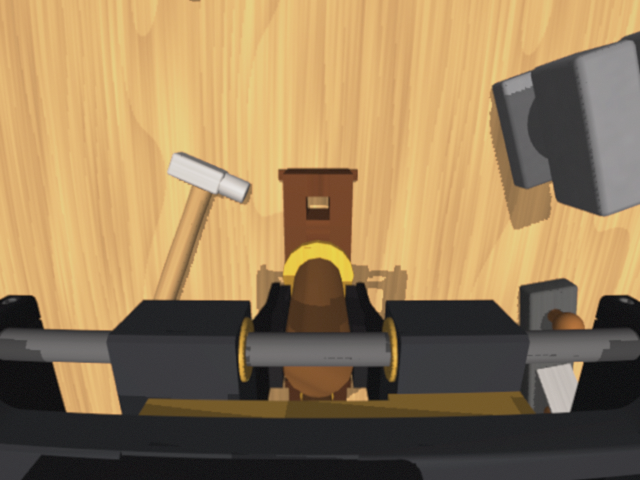

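The wrist view shows the last hole at (318,207), with the slim tool's collar centred on the same column (front edge at (319,241)). I'll lower it.

Emit:
drive_tool(
  moves=[
    {"x": 1,"y": 0,"z": 40,"rx": 0,"ry": 0,"rz": 0,"fingers": 1},
    {"x": 1,"y": 0,"z": 80,"rx": 0,"ry": 0,"rz": 0,"fingers": 1},
    {"x": 1,"y": 0,"z": 110,"rx": 0,"ry": 0,"rz": 0,"fingers": 1},
    {"x": 1,"y": 0,"z": 124,"rx": 0,"ry": 0,"rz": 0,"fingers": 1},
    {"x": 1,"y": 0,"z": 134,"rx": 0,"ry": 0,"rz": 0,"fingers": 1},
    {"x": 1,"y": 0,"z": 144,"rx": 0,"ry": 0,"rz": 0,"fingers": 1},
    {"x": 1,"y": 0,"z": 154,"rx": 0,"ry": 0,"rz": 0,"fingers": 1},
    {"x": 1,"y": 0,"z": 164,"rx": 0,"ry": 0,"rz": 0,"fingers": 1},
    {"x": 1,"y": 0,"z": 170,"rx": 0,"ry": 0,"rz": 0,"fingers": 1},
    {"x": 1,"y": 0,"z": 170,"rx": 0,"ry": 0,"rz": 0,"fingers": 1},
    {"x": 1,"y": 0,"z": 170,"rx": 0,"ry": 0,"rz": 0,"fingers": 1},
  ],
)

```text
time_s: 33.98
tool_pos: [0.4987, 0.3374, 0.1104]
tool_rot: [-179.9, 0.0, 92.5]
force: [0.7, 0.0, -1.6]
grip_width: 0.0255
grasp_force: 25.0
```

Emit:
drive_tool(
  moves=[
    {"x": 0,"y": 0,"z": 2.5,"rx": 0,"ry": 0,"rz": 0,"fingers": 1},
    {"x": 0,"y": 0,"z": 2.5,"rx": 0,"ry": 0,"rz": 0,"fingers": 1},
    {"x": 0,"y": 0,"z": 2.5,"rx": 0,"ry": 0,"rz": 0,"fingers": -1},
    {"x": 0,"y": 0,"z": 2.5,"rx": 0,"ry": 0,"rz": 0,"fingers": -1},
    {"x": 0,"y": 0,"z": 2.5,"rx": 0,"ry": 0,"rz": 0,"fingers": -1},
    {"x": 0,"y": 0,"z": 2.5,"rx": 0,"ry": 0,"rz": 0,"fingers": -1},
    {"x": 0,"y": 0,"z": 2.5,"rx": 0,"ry": 0,"rz": 0,"fingers": -1},
    {"x": 0,"y": 0,"z": 2.5,"rx": 0,"ry": 0,"rz": 0,"fingers": -1},
    {"x": 0,"y": 0,"z": 2.5,"rx": 0,"ry": 0,"rz": 0,"fingers": -1},
    {"x": 0,"y": 0,"z": -15,"rx": 0,"ry": 0,"rz": 0,"fingers": -1},
    {"x": 0,"y": 0,"z": -50,"rx": 0,"ry": 0,"rz": 0,"fingers": -1},
    {"x": 0,"y": 0,"z": -90,"rx": 0,"ry": 0,"rz": 0,"fingers": -1},
    {"x": 0,"y": 0,"z": -140,"rx": 0,"ry": 0,"rz": 0,"fingers": -1},
    {"x": 0,"y": 0,"z": -190,"rx": 0,"ry": 0,"rz": 0,"fingers": -1},
    {"x": -45,"y": 0,"z": -200,"rx": 0,"ry": 0,"rz": 0,"fingers": -1},
    {"x": -95,"y": 0,"z": -200,"rx": 0,"ry": 0,"rz": 0,"fingers": -1},
    {"x": -145,"y": 0,"z": -200,"rx": 0,"ry": 0,"rz": 0,"fingers": -1},
    {"x": -195,"y": 0,"z": -200,"rx": 0,"ry": 0,"rz": 0,"fingers": -1},
    {"x": -245,"y": 0,"z": -200,"rx": 0,"ry": 0,"rz": 0,"fingers": -1},
    {"x": -245,"y": 0,"z": -200,"rx": 0,"ry": 0,"rz": 0,"fingers": -1},
  ],
)

```text
time_s: 36.48
tool_pos: [0.5104, 0.0875, 0.3113]
tool_rot: [-179.9, 0.2, 92.0]
force: [-0.6, 0.7, -0.3]
grip_width: 0.0868
grasp_force: 0.0
```

```bash
python3 - <<'E'
from h import *
from cell import vision
a=vision.read_camera('scene')['image'][:,:,::-1]; b=vision.read_camera('top')['image'][:,:,::-1]
cv2.imwrite('pics/end.png',np.vstack([cv2.resize(a[70:250,260:500],(400,300)),cv2.resize(b[190:340,90:290],(400,300))]))
E
```

```text
(no output)
```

View pics/end.png

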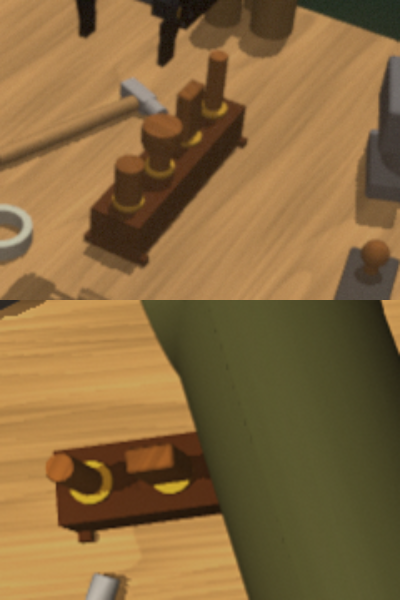

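The final view shows all four tools upright on their collars in the rack: stub, mushroom, flat, slim from right to left (collars near (128,200), (160,165), (190,137) and (215,107)). The gripper is clear of everything, so I'm handing in.

```bash
python3 -c "
from cell import workorder
print(workorder.sign_off())"
```

```text
the job is handed in; nothing more can be done
None
```

All four tools were moved into the rack in reverse order (stub at the right end, then mushroom, flat and slim at the left end); the last picture shows each upright on its collar with the gripper clear, and the job was handed in at about 37 s without any verdict returned.

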